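# Uncover the well of an objective drawer by sliding its tray out to the line, and hold it

## Robot

A 6-joint arm with a two-finger parallel gripper is mounted at the origin on a cart in front of the work surface, level with it; the furniture and walls round the work are solid. World frame = base frame: x ahead of the robot, y to its left, z up, the work surface at z = 0. Lengths are in mm, angles in rad, forces in N, time in s.
With the tool pointing down it reaches from about 350 to 875 mm from the base axis. Payload 4.2 kg.
Tool frame: the origin (TCP) lies midway between the tips of the shut fingers; the grasp point (between the pads) lies 19 mm behind it; z points along the fingers, y is the line along which they close (so a half turn about z gives the same grasp; the last joint's range is limited). The gripper opens to 85 mm and grips with 20 to 120 N. Pads are 22 mm wide; open, the fingers measure 114 mm over their backs; the gripper's body (76 mm by 85 mm) begins 54 mm behind the grasp point. The pads swing forward as they close: fully open they stand 13 mm farther back than shut.
Start: joints at [1.45, 0.385, 0.008, 0, -1.194, -0.259], TCP at [231.676, 580.453, 231.312] pointing down, gripper open.
Joint ranges: [-3.14, 3.14], [-1.21, 2.06], [-1.07, 1.41], [-3.16, 2.05], [-2.99, -0.16], [-3.1, 3.1]. Speed limits (rad/s): [2.79, 2.79, 3.14, 3.14, 3.14, 3.14].

## Interface

Orientations are given as a unit quaternion [x, y, z, w].
In Python, from bench import read_state, get_image, job_done gives the robot as it stands.
- The arm moves only by the shell command python3 -m jog 'ROWS'. ROWS is JSON, a list of rows, each a list of 3 entries, a list of its own where there are three numbers: the shift along the world's x, y, z scaled (see below), then the turn, a rotation vector about the world's x, y, z scaled (see below), then the gripper's target within -1 to 1 (shut at 1, half-way at 0, fully open at -1). In form: [[[x, y, z], [wx, wy, wz], claw], ...]. A call has 1 to 20 rows; each row is the pose to reach, as a shift and turn from the pose commanded when the call began; what a row does not reach only later rows make up. The controller multiplies each number of a shift by 10 cm and each number of a turn by 120 degrees. A row lasts 1/10 s, in which the tool goes at most 50 mm and 8.59 degrees, less where a joint would pass 70% of its speed; a pose out of reach is approached as far as the arm can. A call with a number of a shift or a turn outside -1 to 1 is refused whole. A call with a gripper value outside its range is refused whole. The fingers move at their own pace and stop on an object; the grip force is fixed at half the most. Time passes only in rows, so rows that repeat a pose let the fingers close. It gives the time, the measured TCP pose, the force, the opening and the grip force at its end, in the units of the state.
- read_state(): the state, without advancing time (a new reading comes with each control period).
- get_image(name): name is "scene" or "top" or "wrist"; returns a dict with "frame" (400x640x3 uint8, red, green, blue), "range_z" (400x640 float32, mm along the optical axis (not along the pixel's ray), 0 where there is no reading), "fx", "fy", "cx", "cy" (pixels), "distortion" ([k1, k2, p1, p2, k3] as OpenCV has them; the pictures are not rectified), "R" (3x3) and "t" (3): a world point X has camera coordinates R X + t. Camera axes: x right, y down, z forward; pixel columns grow to the right and rows downward; lengths in mm; the calibration is good to about 2 mm. A picture is of the moment at which its call begins.
- job_done(): hands the job in; it is judged then, once.
The state is a dict: "clock": time; "joints": joint angles; "joint_vel": joint speeds; "joint_efforts": joint torques, N m; "position": TCP position; "ee_rot": TCP orientation; "contact_force": force on the tool from outside, world axes, zero at the start; "wrist_torque": the same for the moment, N m; "gripper_width": finger opening in mm; "grasp_force": force on a finger pad.
Only numpy, scipy, OpenCV 4.12 (cv2) and the standard library are available. Lean on these libraries where they do the work, as an engineer would, in place of code of your own. Each camera call takes 0.05 s, during which the arm holds its last target. There are 200 camera calls.

## Task

Someone needs an objective from the well at the back of the small grey cabinet's drawer, but the drawer comes only part of the way out and a loose sliding tray covers the well. Pull the drawer fully open by its handle, then slide the tray outward over the drawer's cut-away front until the dark line across the tray stands directly above the outer face of the drawer front, keeping the tray level on its rails with its two small boxes in it and leaving the slide box on the roof, the timer and the scissors where they are. At the line the tray would tip off by its own weight, so finish while still holding it there, level and still: do not let go.

Things in the scene. Friction and masses are not known exactly. Their poses are not given: they have to be found in the camera images.
- cabinet: low grey steel cabinet with one drawer, fixed to the bench: 250 deep (x) x 200 wide (y) x 107 high. Origin: centre of its underside. Its front faces its own -x, the way the drawer opens, here roughly to the robot's right. The roof's front edge is at x = -125; the white drawer front stands 12 mm ahead of it
- drawer (a joint): how far the drawer is pulled out along the cabinet's -x, in m: 0 shut, 0.16 fully open against its stop (it starts shut or up to 15 mm open). Slides with about 2 N of friction and stays where it is left. The fully open drawer still has its rear under the cabinet; three black objective cans, 36 across x 54 high, stand loose on its floor beneath the tray and clear of it
- drawer_handle (a point): middle of the handle of the drawer: a round steel bar of 10 mm diameter, straight for 90 mm along the cabinet's y, level, its axis 40 mm in front of the outer face of the white drawer front and 61 mm above the bench. Axes as the cabinet's
- drawer_edge (a point): in the plane of the outer face of the drawer front, middle of its width, at rail height (72 above the bench). Axes as the cabinet's; moves with the drawer. The front is cut down to rail height over its middle 176 mm, with a cheek 10 wide, up to 90 above the bench, at either end; the tray slides out between the cheeks and the drawer's side walls with 2.5 mm to spare each side
- tray: loose open aluminium tray on two rails in the drawer: 150 long (x, the way it slides) x 171 wide x 26 high, walls 3; 0.28 to 0.56 kg with two 0.05 kg boxes in it. Origin: centre of its underside; own -x points outward. Under the roof while the drawer is shut; rides out with the drawer. Tips once over half its length overhangs. Floor clear within 30 mm of the middle in y, both sides of the rib
- tray_grip (a point): on the tray's black grip rib, 26 above the tray's underside (rib top 29, floor 3 above it), in the middle of the tray. The rib is 10 thick (tray x), 76 long (tray y), upright on the floor. Axes as the tray's
- tray_line (a point): middle of the dark line, 2.5 mm wide, across the tray's floor, both rims and outer sides; point at the height of the tray's underside, at tray x = +25, so 100 mm from the tray's front edge. Above the outer face of the drawer front (its x in the drawer_edge axes is 0) 100 mm of tray overhangs. It starts 115 to 140 mm inside. Axes as the tray's
- glass_box_a: small box of cover glasses, 36 x 54 x 22, loose on the tray's floor in its front compartment, on the tray's -y side. Origin: centre of its underside
- glass_box_b: the same, on the tray's +y side
- slide_box: teal slide box, 106 x 175 x 39, lying loose on the rear half of the cabinet's roof (its near edge is 115 mm or more behind the roof's front edge). Origin: centre of its underside
- timer: white digital timer, 66 x 66 x 20, on the bench to the left of the cabinet; bystander. Origin: centre of its underside
- scissors: scissors with blue bows, 199 long, on the bench to the left; bystander. Origin on its underside

How it is judged:
By the outcome, as a careful person would: the job done as asked, in the order asked, and still so for the second after the job is handed in, while the arm keeps its last pose, push and grip.
It also fails if it takes over 43 s, if anything falls off the work surface, if the arm or the gripper's body presses on something with over 40 N, if the wrist force passes 120 N, or if a joint passes its speed limit or range.

## Working session

There is one attempt and no reset: what is moved stays moved. The work goes in short steps, Python scripts to look and compute and a shell command to move; the robot and the scene stay as the last step left them, time stands still between calls to the robot, and variables do not carry over. Pictures are saved under pics/ and viewed, at most 10 in all, crops included, and the job is handed in when it is done.

```bash
ls; mkdir -p pics; cat > h.py <<'E'
import numpy as np, cv2
from bench import read_state,get_image
def save(n,im,box=None):
    f=im["frame"]
    if box: f=f[box[1]:box[3],box[0]:box[2]]
    cv2.imwrite(f"pics/{n}.png",f[:,:,::-1])
def K(im): return np.array([[im["fx"],0,im["cx"]],[0,im["fy"],im["cy"]],[0,0,1]],float)
def pts(im,uv):
    """ pixels -> world using depth"""
    uv=np.atleast_2d(uv).astype(float); z=im["range_z"][uv[:,1].astype(int),uv[:,0].astype(int)]
    n=cv2.undistortPoints(uv[:,None],K(im),np.array(im["distortion"],float))[:,0]
    c=np.c_[n*z[:,None],z]; return (c-im["t"])@np.array(im["R"])
def plane(im,uv,h):
    uv=np.atleast_2d(uv).astype(float)
    n=cv2.undistortPoints(uv[:,None],K(im),np.array(im["distortion"],float))[:,0]
    R=np.array(im["R"]);d=np.c_[n,np.ones(len(n))]@R; o=-R.T@np.array(im["t"])
    return o+d*((h-o[2])/d[:,2])[:,None]
def cloud(im):
    v,u=np.mgrid[:400,:640]; return pts(im,np.c_[u.ravel(),v.ravel()]).reshape(400,640,3)
E
python3 - <<'E'
from h import *
print(read_state())
for n in("scene","top"):
    im=get_image(n); save(n+"0",im); np.savez(n+"0.npz",**im)
E
```

```text
pics
{'clock': 0.0, 'joints': array([ 1.44958479e+00,  3.85546483e-01,  6.57857472e-03, -5.35627173e-04,
       -1.19400363e+00, -2.58627196e-01]), 'joint_vel': array([ 0.00017731, -0.00071983,  0.00106963,  0.00084566, -0.00053025,
        0.00199042]), 'joint_efforts': array([-1.68535394e-04, -3.92291451e+01,  1.88410914e+01,  4.18622777e+00,
       -4.56587411e-03, -3.45821611e-06]), 'position': array([231.46848081, 579.89902962, 230.20374973]), 'ee_rot': array([ 9.82000191e-01, -1.88876628e-01, -1.73663607e-04,  1.10212654e-03]), 'contact_force': array([-0.0780979 ,  0.54196905,  0.07268261]), 'wrist_torque': array([-0.05124331, -0.07697057, -0.00444598]), 'grasp_force': 0.0, 'gripper_width': 85.20670640055796}
```

View pics/scene0.png

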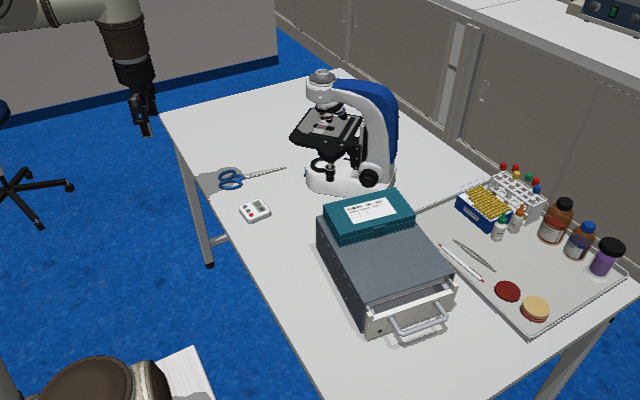

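View pics/top0.png

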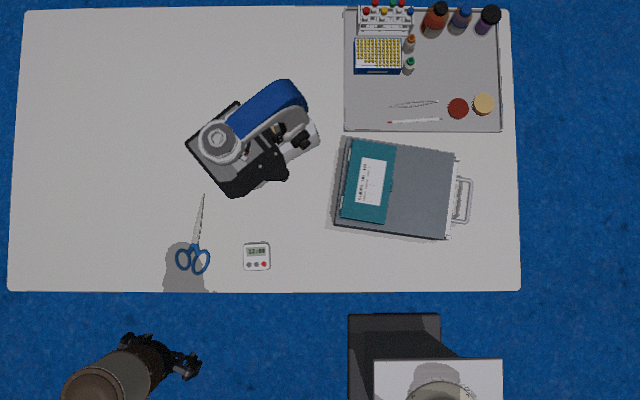

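```bash
python3 - <<'E'
from h import *
for n in("top","scene"):
    im=dict(np.load(n+"0.npz")); P=cloud(im)
    f=im["frame"].astype(int)
    u0=(325,130,480,245) if n=="top" else (310,185,462,345)
    m=np.zeros((400,640),bool); m[u0[1]:u0[3],u0[0]:u0[2]]=1; m&=im["range_z"]>0
    for lo,hi in((98,115),(138,155),(40,75),(98,155)):
        q=P[m&(P[...,2]>lo)&(P[...,2]<hi)]
        q=q[(q[:,0]>200)&(q[:,0]<700)]
        r=cv2.minAreaRect(q[:,:2].astype(np.float32)); print(n,lo,len(q),r,np.median(q[:,2]),cv2.boxPoints(r).round().tolist())
E
```

```text
top 98 5935 ((560.653076171875, 117.3277359008789), (251.54873657226562, 201.36666870117188), 81.77898406982422) 107.66362653739147 [[443.0, 7.0], [642.0, -22.0], [678.0, 227.0], [479.0, 256.0]]
top 138 3530 ((570.715087890625, 180.23692321777344), (102.03166198730469, 176.2376708984375), 80.30181121826172) 146.09359226021724 [[475.0, 145.0], [649.0, 115.0], [666.0, 216.0], [492.0, 245.0]]
top 40 712 ((554.7897338867188, 84.82196044921875), (318.4489440917969, 199.84439086914062), 81.4552001953125) 68.29364161171786 [[432.0, -58.0], [630.0, -87.0], [677.0, 227.0], [480.0, 257.0]]
top 98 9577 ((560.653076171875, 117.3277359008789), (251.54873657226562, 201.36666870117188), 81.77898406982422) 109.4286903175243 [[443.0, 7.0], [642.0, -22.0], [678.0, 227.0], [479.0, 256.0]]
scene 98 6046 ((561.956298828125, 117.31513977050781), (253.21315002441406, 201.9511260986328), 81.58116912841797) 105.5829217995065 [[444.0, 7.0], [643.0, -23.0], [680.0, 228.0], [481.0, 257.0]]
scene 138 2718 ((571.5989379882812, 180.36724853515625), (104.39873504638672, 177.3424072265625), 79.5806884765625) 143.90719511692112 [[475.0, 145.0], [649.0, 113.0], [668.0, 216.0], [494.0, 248.0]]
scene 40 2574 ((567.8641357421875, 157.22952270507812), (463.60345458984375, 206.46339416503906), 79.76942443847656) 63.37642545023377 [[425.0, -53.0], [628.0, -89.0], [711.0, 367.0], [507.0, 404.0]]
scene 98 9450 ((561.956298828125, 117.31513977050781), (253.21315002441406, 201.9511260986328), 81.58116912841797) 106.663322726812 [[444.0, 7.0], [643.0, -23.0], [680.0, 228.0], [481.0, 257.0]]
```

```bash
A='[[[0.43,-0.93,0],[0,0,0.016],0.3],[[0.43,-0.93,0],[0,0,0.016],0.3],[[0.43,-0.93,0],[0,0,0.016],0.3]]'
python3 -m jog '[[[0.43,-0.93,0],[0,0,0.016],0.3],[[0.43,-0.93,0],[0,0,0.016],0.3],[[0.43,-0.93,0],[0,0,0.016],0.3]]'
```

```text
clock: 0.4
position: [275.6, 482.6, 231.0]
ee_rot: [0.985, -0.174, -0.0, 0.002]
contact_force: [1.1, 0.1, -0.7]
gripper_width: 44.2
grasp_force: 0.0
```

```bash

python3 -m jog '[[[0.43,-0.92,0],[0,0,0.016],0.3],[[0.43,-0.92,0],[0,0,0.016],0.3],[[0.43,-0.92,0],[0,0,0.016],0.3]]' >/dev/null
python3 -m jog '[[[0.43,-0.92,0],[0,0,0.016],0.3],[[0.43,-0.92,0],[0,0,0.016],0.3],[[0.43,-0.92,0],[0,0,0.016],0.3]]' >/dev/null
python3 -m jog '[[[0.43,-0.92,0],[0,0,0.016],0.3],[[0.43,-0.92,0],[0,0,0.016],0.3],[[0.43,-0.92,0],[0,0,0.016],0.3]]' 
python3 -m jog '[[[0.43,-0.92,0],[0,0,0.016],0.3],[[0.43,-0.92,0],[0,0,0.016],0.3],[[0.43,-0.92,0],[0,0,0.016],0.3]]' >/dev/null
python3 -m jog '[[[0.43,-0.92,0],[0,0,0.016],0.3],[[0.43,-0.92,0],[0,0,0.016],0.3],[[0.43,-0.92,0],[0,0,0.016],0.3]]' >/dev/null
python3 -m jog '[[[0.43,-0.92,0],[0,0,0.016],0.3],[[0.43,-0.92,0],[0,0,0.016],0.3],[[0.43,-0.92,0],[0,0,0.016],0.3],[[0.43,-0.92,0],[0,0,0.016],0.3]]'
python3 - <<'E'
from h import *
im=get_image("wrist"); save("w1",im); np.savez("w1.npz",**im)
E
```

```text
clock: 1.3
position: [404.6, 208.4, 231.1]
ee_rot: [0.992, -0.125, -0.0, 0.0]
contact_force: [0.6, -0.3, -1.3]
gripper_width: 29.9
grasp_force: 0.0
clock: 2.3
position: [533.0, -64.1, 230.5]
ee_rot: [0.997, -0.073, -0.001, -0.0]
contact_force: [-1.1, 0.4, -1.0]
gripper_width: 30.0
grasp_force: 0.0
```

View pics/w1.png

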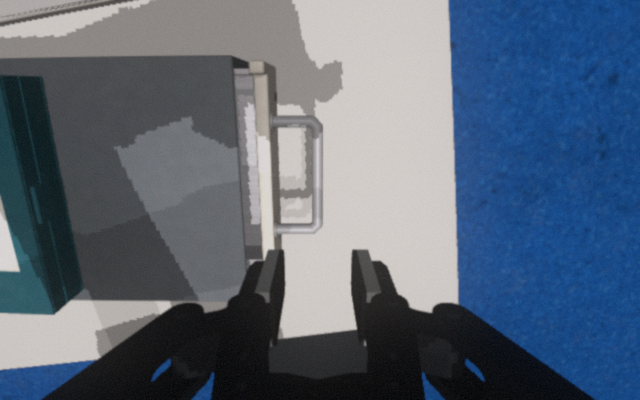

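```bash
python3 - <<'E'
from h import *
im=dict(np.load("w1.npz"))
P=cloud(im); 
m=(P[...,2]>50)&(P[...,2]<75); m[:, :295]=0; m[235:]=0; m[:112]=0;m[:,335:]=0; m&=im["range_z"]>0
for r in range(130,226,12):
    c=np.where(m[r])[0]; c=c[c>305]
    if len(c): print(r,c.min(),c.max(),plane(im,[[c.mean(),r]],61)[0].round(1), P[r,c,2].round(0).max())
v,u=np.where(m); sel=(u>308)&(v>130)&(v<222)
q=plane(im,np.c_[u,v][sel],61)[:,:2].astype(np.float32)
vx,vy,x,y=cv2.fitLine(q,cv2.DIST_L2,0,.01,.01).ravel(); print("bar dir",np.degrees(np.arctan2(vy,vx)),x,y)
# ends, roof edge, box edge
print(plane(im,[[318,118],[318,232]],61).round(1))
print(plane(im,[[233,58],[246,290]],107).round(1), plane(im,[[264,65],[271,120]],90).round(1))
E
```

```text
130 312 322 [573.7 -68.8  61. ] 67.0
142 312 322 [563.3 -67.3  61. ] 66.0
154 312 322 [552.8 -65.7  61. ] 66.0
166 312 322 [542.1 -63.9  61. ] 66.0
178 312 322 [531.1 -62.5  61. ] 66.0
190 312 322 [519.9 -60.9  61. ] 67.0
202 312 322 [508.4 -59.2  61. ] 66.0
214 312 322 [496.8 -57.4  61. ] 66.0
bar dir -8.462692 532.2968 -62.7045
[[583.7 -71.2  61. ]
 [478.6 -55.7  61. ]]
[[637.1 -18.6 107. ]
 [453.4  10.7 107. ]] [[630.6 -37.1  90. ]
 [589.9 -34.8  90. ]]
```

```bash

python3 -m jog '[[[0,0.01,-0.4],[0,0,0],0.3],[[0,0.01,-0.8],[0,0,0],0.3],[[0,0.01,-0.94],[0,0,0],0.3]]' 
python3 -m jog '[[[0,0,-0.3],[0,0,0],0.3],[[0,0,-0.6],[0,0,0],0.3],[[0,0,-0.8],[0,0,0],0.3],[[0,0,-0.92],[0,0,0],0.3],[[0,0,-0.92],[0,0,0],0.3]]' 
python3 -m jog '[[[0,0,0],[0,0,0],1],[[0,0,0],[0,0,0],1],[[0,0,0],[0,0,0],1],[[0,0,0],[0,0,0],1],[[0,0,0],[0,0,0],1]]'
```

```text
clock: 2.65
position: [529.7, -61.4, 133.7]
ee_rot: [0.997, -0.072, -0.003, 0.0]
contact_force: [-0.2, 0.3, -0.9]
gripper_width: 30.1
grasp_force: 0.0
clock: 3.15
position: [531.7, -62.2, 44.2]
ee_rot: [0.997, -0.072, -0.001, 0.0]
contact_force: [-0.1, -0.2, 0.4]
gripper_width: 30.2
grasp_force: 0.0
clock: 3.65
position: [533.5, -63.4, 46.6]
ee_rot: [0.997, -0.072, 0.001, -0.0]
contact_force: [-0.4, 2.7, 5.6]
gripper_width: 7.4
grasp_force: 59.1
```

```bash

python3 -m jog '[[[-0.01,-0.07,0],[0,0,0],1],[[-0.03,-0.2,0],[0,0,0],1],[[-0.05,-0.34,0],[0,0,0],1],[[-0.071,-0.48,0],[0,0,0],1],[[-0.092,-0.62,0],[0,0,0],1],[[-0.113,-0.76,0],[0,0,0],1],[[-0.129,-0.87,0],[0,0,0],1],[[-0.132,-0.89,0],[0,0,0],1]]' 
python3 -m jog '[[[-0.01,-0.07,0],[0,0,0],1],[[-0.025,-0.17,0],[0,0,0],1],[[-0.042,-0.28,0],[0,0,0],1],[[-0.058,-0.39,0],[0,0,0],1],[[-0.072,-0.48,0],[0,0,0],1],[[-0.079,-0.53,0],[0,0,0],1],[[-0.082,-0.55,0],[0,0,0],1],[[-0.082,-0.55,0],[0,0,0],1]]'
```

```text
clock: 4.45
position: [520.2, -153.8, 46.6]
ee_rot: [0.997, -0.073, 0.001, 0.0]
contact_force: [-0.6, 2.6, 5.7]
gripper_width: 7.6
grasp_force: 59.4
clock: 5.25
position: [512.1, -208.5, 46.6]
ee_rot: [0.997, -0.073, 0.001, 0.0]
contact_force: [-1.0, -1.3, 4.6]
gripper_width: 7.6
grasp_force: 59.4
```

```bash

python3 -m jog '[[[-0.003,-0.02,0],[0,0,0],1],[[-0.006,-0.04,0],[0,0,0],1],[[-0.009,-0.06,0],[0,0,0],1],[[-0.009,-0.06,0],[0,0,0],1]]' 
python3 -m jog '[[[-0.003,-0.02,0],[0,0,0],1],[[-0.005,-0.03,0],[0,0,0],1],[[-0.005,-0.03,0],[0,0,0],1]]'
```

```text
clock: 5.65
position: [511.3, -214.0, 46.6]
ee_rot: [0.997, -0.073, 0.001, 0.0]
contact_force: [-0.2, 1.7, 6.2]
gripper_width: 7.6
grasp_force: 59.5
clock: 5.95
position: [511.3, -214.2, 46.6]
ee_rot: [0.997, -0.073, 0.002, -0.001]
contact_force: [0.5, 14.1, 8.6]
gripper_width: 7.8
grasp_force: 59.9
```

```bash

python3 -m jog '[[[0,0,0],[0,0,0],0.3],[[0,0,0],[0,0,0],0.3],[[0,0,0],[0,0,0],0.3]]' 
python3 -m jog '[[[0,0,0.3],[0,0,0],0.3],[[0,0,0.7],[0,0,0],0.3],[[0,0,1],[0,0,0],0.3],[[0,0,1],[0,0,0],0.3]]'
python3 -m jog '[[[0.05,0.3,0.4],[0,0,0],0.3],[[0.1,0.65,0.8],[0,0,0],0.3],[[0.15,1,0.9],[0,0,0],0.3],[[0.15,1,0.9],[0,0,0],0.3]]'
python3 -m jog '[[[0.06,0.4,0],[0,0,0],0.3],[[0.06,0.4,0],[0,0,0],0.3],[[0.06,0.4,0],[0,0,0],0.3]]'
python3 - <<'E'
from h import *
im=get_image("wrist"); save("w2",im); np.savez("w2.npz",**im)
E
```

```text
clock: 6.25
position: [509.5, -216.9, 45.2]
ee_rot: [0.997, -0.073, -0.0, 0.0]
contact_force: [0.8, 0.4, -0.7]
gripper_width: 29.5
grasp_force: 0.0
clock: 6.65
position: [512.6, -217.8, 150.0]
ee_rot: [0.997, -0.072, 0.005, 0.001]
contact_force: [-0.3, -0.1, 1.5]
gripper_width: 30.1
grasp_force: 0.0
clock: 7.05
position: [526.4, -114.1, 237.4]
ee_rot: [0.997, -0.071, 0.002, -0.0]
contact_force: [0.3, -0.3, -0.3]
gripper_width: 30.0
grasp_force: 0.0
clock: 7.35
position: [530.3, -76.7, 234.0]
ee_rot: [0.997, -0.072, -0.001, 0.0]
contact_force: [0.1, 0.1, 0.1]
gripper_width: 29.6
grasp_force: 0.0
```

View pics/w2.png

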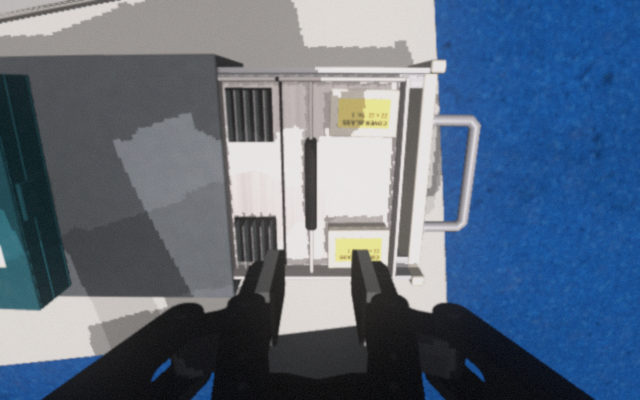

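```bash
python3 - <<'E'
from h import *
im=dict(np.load("w2.npz")); g=im["frame"].astype(int).sum(2)
# rib
m=(g<110); m[:135]=0;m[235:]=0;m[:,:298]=0;m[:,325:]=0
m[:142]=0
v,u=np.where(m); print("rib px",u.min(),u.max(),v.min(),v.max())
r=cv2.minAreaRect(np.c_[u,v].astype(np.float32)); print(r)
q=plane(im,np.c_[u,v],101)[:,:2].astype(np.float32)
vx,vy,x,y=cv2.fitLine(q,cv2.DIST_L2,0,.01,.01).ravel();print("rib dir",np.degrees(np.arctan2(vy,vx)),x,y,cv2.minAreaRect(q))
rib=np.array([x,y])
# line on floor
L=[]
for rr in range(145,212,3):
    s=g[rr,276:294]; b=s.max()-s; b=np.where(b>0.4*b.max(),b,0); L.append([276+(b*np.arange(18)).sum()/b.sum(),rr])
l=plane(im,L,75)[:,:2]; 
P=cloud(im); H=[]
for rr in range(130,222,4):
    c=np.arange(440,500)[(P[rr,440:500,2]>50)&(P[rr,440:500,2]<75)]
    if len(c): H.append([c.mean(),rr])
h=plane(im,H,61)[:,:2]
for n,a in(("line",l),("bar",h)):
    vx,vy,x,y=cv2.fitLine(a.astype(np.float32),cv2.DIST_L2,0,.01,.01).ravel();print(n,np.degrees(np.arctan2(vy,vx)),x,y)
ex=np.array([np.cos(np.radians(81.6)),np.sin(np.radians(81.6))])
print("along x: line",l.mean(0)@ex,"bar",h.mean(0)@ex,"rib",rib@ex,"rib y",rib@[-ex[1],ex[0]])
print("line inside face",l.mean(0)@ex-(h.mean(0)@ex+40))
print("cab y centre from bar ends",(plane(im,[[473,118],[465,232]],61)[:,:2]@[-ex[1],ex[0]]))
print("cab", np.array([561.3,117.3])@[-ex[1],ex[0]])
for c,rr in((311,180),(330,180),(311,125)): print(P[rr,c].round(1))
E
```

```text
Traceback (most recent call last):
ValueError: zero-size array to reduction operation minimum which has no identity
```

```bash
cat > m.py <<'E'
from h import *
import sys
im=dict(np.load("w2.npz")); g=im["frame"].astype(int).sum(2)
print(g[180,298:326])
m=(g<240); m[:137]=0;m[235:]=0;m[:,:300]=0;m[:,322:]=0
v,u=np.where(m); print("rib px",u.min(),u.max(),v.min(),v.max())
q=plane(im,np.c_[u,v],101)[:,:2].astype(np.float32)
vx,vy,x,y=cv2.fitLine(q,cv2.DIST_L2,0,.01,.01).ravel();print("rib dir",np.degrees(np.arctan2(vy,vx)),x,y,cv2.minAreaRect(q))
rib=np.array([x,y])
L=[]
for rr in range(145,212,3):
    s=g[rr,276:294]; b=s.max()-s; b=np.where(b>0.4*b.max(),b,0); L.append([276+(b*np.arange(18)).sum()/b.sum(),rr])
l=plane(im,L,75)[:,:2]; 
P=cloud(im); H=[]
for rr in range(130,222,4):
    c=np.arange(440,500)[(P[rr,440:500,2]>50)&(P[rr,440:500,2]<75)]
    if len(c): H.append([c.mean(),rr])
h=plane(im,H,61)[:,:2]
for n,a in(("line",l),("bar",h)):
    vx,vy,x,y=cv2.fitLine(a.astype(np.float32),cv2.DIST_L2,0,.01,.01).ravel();print(n,np.degrees(np.arctan2(vy,vx)),x,y)
ex=np.array([np.cos(np.radians(81.6)),np.sin(np.radians(81.6))])
print("along x: line",l.mean(0)@ex,"bar",h.mean(0)@ex,"rib",rib@ex,"rib y",rib@[-ex[1],ex[0]])
print("line inside face",l.mean(0)@ex-(h.mean(0)@ex+40))
print("cab y",(plane(im,[[473,118],[465,232]],61)[:,:2]@[-ex[1],ex[0]]),np.array([561.3,117.3])@[-ex[1],ex[0]])
for c,rr in((311,180),(330,180),(311,125)): print(P[rr,c].round(1))
E
python3 m.py
```

```text
[687 692 696 680 626 505 382 236 185 178 184 191 196 204 217 213 189 199
 364 624 688 690 688 691 691 692 692 692]
rib px 305 315 138 228
rib dir -8.321327 533.6304 -70.616066 ((532.40966796875, -70.17486572265625), (8.12458324432373, 75.02994537353516), 81.5594482421875)
line -8.477173 534.7647 -45.58527
bar -8.63217 510.4361 -212.59099
along x: line 33.02380163797065 bar -135.74433337808898 rib 8.095820406541103 rib y -538.2215709351952
line inside face 128.76813501605963
cab y [-586.99898829 -478.9728932 ] -538.1430212417544
[536.3 -71.6 101.2]
[527.1 -86.7  74.5]
[578.4 -77.9  92.7]
```

```bash
python3 - <<'E'
from h import *
ex=np.array([np.cos(np.radians(81.6)),np.sin(np.radians(81.6))])
for n in("w1","w2"):
    im=dict(np.load(n+".npz")); P=cloud(im); L=[]
    for r in range(100,250,6):
        c=np.where((P[r,150:260,2]>98)&(P[r,150:260,2]<115))[0].max()+150; L.append([c+.5,r])
    q=plane(im,L,107)[:,:2]@ex; print(n,np.median(q),q.std())
E
```

```text
w1 75.23734431533919 0.22414989928529586
w2 75.16409878531356 0.2756740253680313
```

```bash

python3 -m jog '[[[0.02,0.065,-0.3],[0,0,0],0.3],[[0.02,0.065,-0.6],[0,0,0],0.3],[[0.02,0.065,-0.9],[0,0,0],0.3],[[0.02,0.065,-1],[0,0,0],0.3],[[0.02,0.065,-1],[0,0,0],0.3]]' 
python3 -m jog '[[[0,0,-0.2],[0,0,0],0.3],[[0,0,-0.38],[0,0,0],0.3],[[0,0,-0.5],[0,0,0],0.3],[[0,0,-0.52],[0,0,0],0.3],[[0,0,-0.52],[0,0,0],0.3],[[0,0,-0.52],[0,0,0],0.3]]'
python3 - <<'E'
from h import *
im=get_image("wrist"); save("w3",im)
E
```

```text
clock: 7.9
position: [531.8, -71.2, 133.7]
ee_rot: [0.997, -0.073, -0.002, 0.001]
contact_force: [-0.3, 1.1, 0.4]
gripper_width: 29.7
grasp_force: 0.0
clock: 8.5
position: [533.8, -70.1, 84.4]
ee_rot: [0.997, -0.072, 0.001, -0.0]
contact_force: [0.6, -0.6, 0.4]
gripper_width: 30.0
grasp_force: 0.0
```

View pics/w3.png

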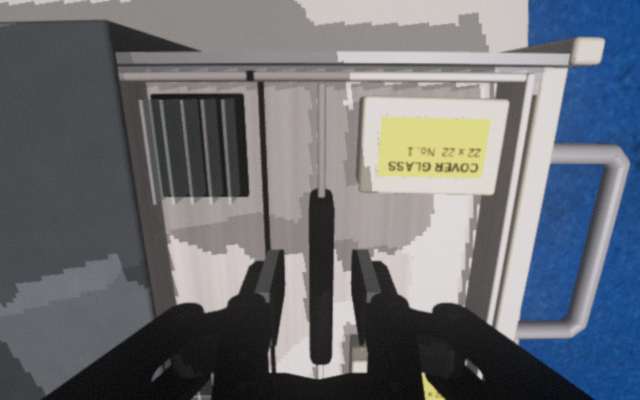

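```bash

python3 -m jog '[[[0,0,-0.04],[0,0,0],0.3],[[0,0,-0.04],[0,0,0],0.3],[[0,0,-0.04],[0,0,0],1],[[0,0,-0.04],[0,0,0],1],[[0,0,-0.04],[0,0,0],1],[[0,0,-0.04],[0,0,0],1],[[0,0,-0.04],[0,0,0],1]]'
```

```text
clock: 9.25
position: [532.9, -70.1, 79.5]
ee_rot: [0.997, -0.073, 0.0, 0.0]
contact_force: [0.1, -0.2, 2.3]
gripper_width: 8.9
grasp_force: 60.4
```

```bash

python3 -m jog '[[[-0.003,-0.02,0],[0,0,0],1],[[-0.009,-0.06,0],[0,0,0],1],[[-0.016,-0.11,0],[0,0,0],1],[[-0.024,-0.16,0],[0,0,0],1],[[-0.031,-0.21,0],[0,0,0],1],[[-0.038,-0.26,0],[0,0,0],1],[[-0.046,-0.31,0],[0,0,0],1],[[-0.053,-0.36,0],[0,0,0],1],[[-0.061,-0.41,0],[0,0,0],1],[[-0.068,-0.46,0],[0,0,0],1],[[-0.075,-0.51,0],[0,0,0],1],[[-0.083,-0.56,0],[0,0,0],1],[[-0.09,-0.61,0],[0,0,0],1],[[-0.097,-0.66,0],[0,0,0],1],[[-0.105,-0.71,0],[0,0,0],1],[[-0.112,-0.76,0],[0,0,0],1],[[-0.118,-0.8,0],[0,0,0],1],[[-0.124,-0.84,0],[0,0,0],1],[[-0.124,-0.84,0],[0,0,0],1]]'
python3 - <<'E'
from h import *
im=get_image("wrist"); save("w4",im); np.savez("w4.npz",**im)
E
```

```text
clock: 11.15
position: [520.6, -154.8, 79.6]
ee_rot: [0.997, -0.073, 0.0, 0.0]
contact_force: [0.2, 0.7, 3.4]
gripper_width: 8.6
grasp_force: 60.4
```

View pics/w4.png

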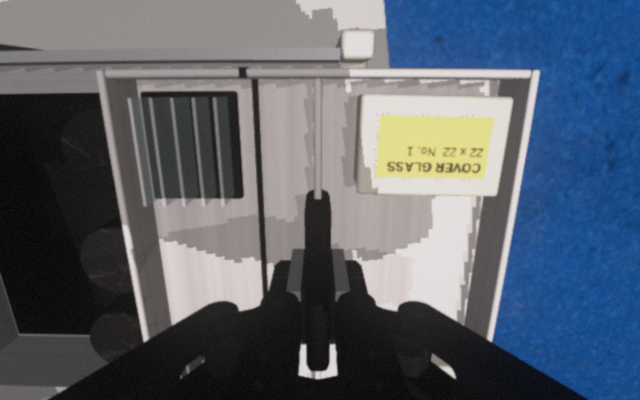

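```bash

python3 -m jog '[[[-0.003,-0.02,0],[0,0,0],1],[[-0.009,-0.06,0],[0,0,0],1],[[-0.016,-0.11,0],[0,0,0],1],[[-0.024,-0.16,0],[0,0,0],1],[[-0.031,-0.21,0],[0,0,0],1],[[-0.038,-0.26,0],[0,0,0],1],[[-0.046,-0.31,0],[0,0,0],1],[[-0.052,-0.35,0],[0,0,0],1],[[-0.056,-0.38,0],[0,0,0],1],[[-0.058,-0.395,0],[0,0,0],1],[[-0.058,-0.395,0],[0,0,0],1],[[-0.058,-0.395,0],[0,0,0],1]]'
python3 - <<'E'
from h import *
im=get_image("wrist"); f=cv2.resize(im["frame"][30:110,200:300],None,fx=6,fy=6,interpolation=cv2.INTER_CUBIC); cv2.imwrite("pics/w5.png",f[:,:,::-1]); np.savez("w5.npz",**im)
for n in("scene","top"):
    im=get_image(n); np.savez(n+"5.npz",**im)
    if n=="scene": cv2.imwrite("pics/s5.png",cv2.resize(im["frame"][200:380,300:520],None,fx=3,fy=3,interpolation=cv2.INTER_CUBIC)[:,:,::-1])
E
```

```text
clock: 12.4
position: [514.7, -193.4, 79.4]
ee_rot: [0.997, -0.073, 0.0, -0.0]
contact_force: [0.8, 5.2, 5.3]
gripper_width: 8.9
grasp_force: 60.6
```

View pics/w5.png

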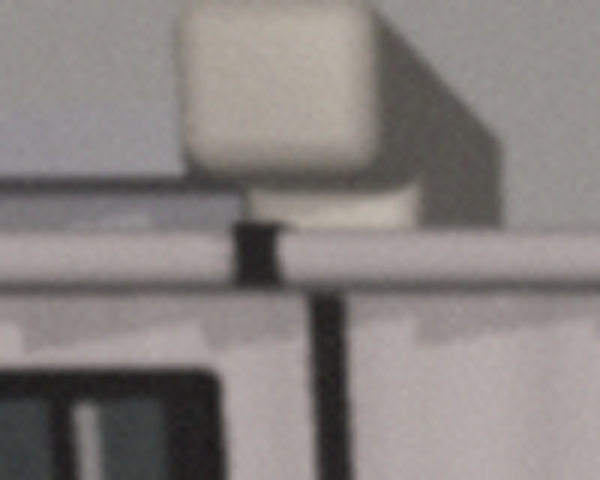

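View pics/s5.png

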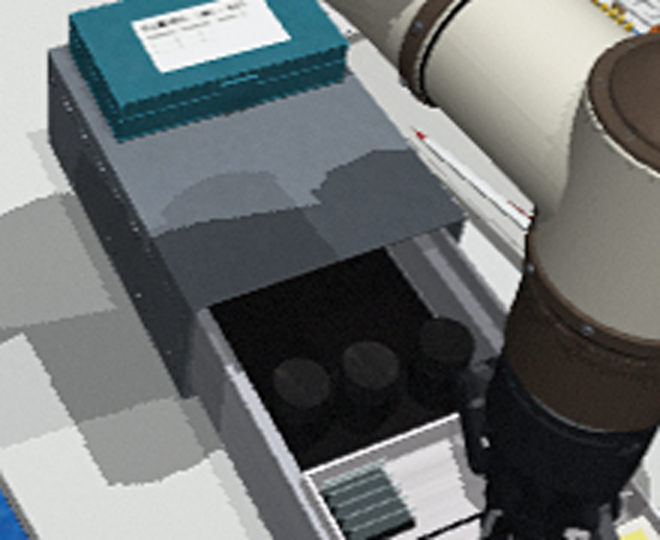

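```bash
python3 - <<'E'
from h import *
im=dict(np.load("w5.npz"))
ex=np.array([np.cos(np.radians(81.6)),np.sin(np.radians(81.6))])
def a(x,y,h): return plane(im,[[200+(x+.5)/6-.5,30+(y+.5)/6-.5]],h)[0,:2]@ex
print("line rim",a(257,255,98),"floor",a(327,310,75),a(335,470,75),"cheek top",a(378,85,90),"sill",a(420,205,72))
P=cloud(im)
print("bottom edge of drawer face (500,170):",a(500,190,5),a(500,190,20))
for c in (230,250,258,262,266,270): print(c,P[44,c].round(1),P[44,c,:2]@ex)
g=im["frame"].astype(int).sum(2)
# handle depth
m=(P[...,2]>50)&(P[...,2]<70)&(im["range_z"]>0); m[:, :250]=0
v,u=np.where(m); print(len(v)); 
E
```

```text
line rim -90.51709602426531 floor -90.2890624057969 -90.31059016803952 cheek top -96.40570894792315 sill -96.27248390315326
bottom edge of drawer face (500,170): -95.40041684271758 -96.7880255174742
230 [ 608.7 -175.8   89.5] -85.02465763416046
250 [ 607.9 -182.5   88.4] -91.77400239369054
258 [ 607.3 -185.4   89.4] -94.72781007058808
262 [ 607.2 -186.7   88.5] -95.98730824251345
266 [ 608.2 -187.    79.2] -96.11053354906647
270 [ 609.6 -187.1   66.8] -96.05871958220314
153
```

```bash

python3 -m jog '[[[-0.003,-0.02,0],[0,0,0],1],[[-0.006,-0.04,0],[0,0,0],1],[[-0.008,-0.055,0],[0,0,0],1],[[-0.008,-0.055,0],[0,0,0],1],[[-0.008,-0.055,0],[0,0,0],1],[[-0.008,-0.055,0],[0,0,0],1]]'
python3 - <<'E'
from h import *
im=get_image("wrist"); f=cv2.resize(im["frame"][30:110,200:300],None,fx=6,fy=6,interpolation=cv2.INTER_CUBIC); cv2.imwrite("pics/w6.png",f[:,:,::-1]); np.savez("w6.npz",**im)
P=cloud(im); ex=np.array([np.cos(np.radians(81.6)),np.sin(np.radians(81.6))])
for r in (44,60):
    k=[(c,(P[r,c,:2]@ex).round(1),P[r,c,2].round(0)) for c in range(244,274,3)]; print(r,k)
g=im["frame"].astype(int).sum(2)
for r,h in((72,98),(73,98),(90,75),(100,75),(110,75)):
    s=g[r,234:270]; b=np.clip(np.median(s)-s-150,0,None); c=234+(b*np.arange(36)).sum()/b.sum(); print(r,c,plane(im,[[c,r]],h)[0,:2]@ex)
# levelness: rim heights front/back
print("rim z",P[72:75,130:160,2].mean(),P[72:75,480:520,2].mean(), "floor z",np.median(P[215:230,170:240,2]),np.median(P[215:230,380:450,2]))
E
```

```text
clock: 13.15
position: [513.9, -198.9, 79.3]
ee_rot: [0.997, -0.073, 0.0, -0.0]
contact_force: [0.2, 5.1, 5.4]
gripper_width: 8.7
grasp_force: 60.6
44 [(244, np.float64(-95.5), np.float64(89.0)), (247, np.float64(-96.2), np.float64(88.0)), (250, np.float64(-96.6), np.float64(84.0)), (253, np.float64(-95.9), np.float64(73.0)), (256, np.float64(-96.2), np.float64(68.0)), (259, np.float64(-96.4), np.float64(62.0)), (262, np.float64(-95.5), np.float64(47.0)), (265, np.float64(-90.4), np.float64(-0.0)), (268, np.float64(-92.0), np.float64(-1.0)), (271, np.float64(-93.7), np.float64(-2.0))]
60 [(244, np.float64(-93.8), np.float64(82.0)), (247, np.float64(-94.3), np.float64(79.0)), (250, np.float64(-95.2), np.float64(78.0)), (253, np.float64(-95.6), np.float64(73.0)), (256, np.float64(-96.2), np.float64(70.0)), (259, np.float64(-96.2), np.float64(62.0)), (262, np.float64(-96.2), np.float64(54.0)), (265, np.float64(-96.1), np.float64(43.0)), (268, np.float64(-96.3), np.float64(34.0)), (271, np.float64(-96.1), np.float64(20.0))]
72 242.01483574708584 -95.98149545411455
73 242.01850424055513 -95.96418190232204
90 254.31808278867103 -95.81490571440126
100 247.69258589511753 -92.966025818324
110 246.8916869753588 -92.42496785960547
rim z 97.7354014853766 96.7131448636309 floor z 74.6104551772982 73.88097692905039
```

View pics/w6.png

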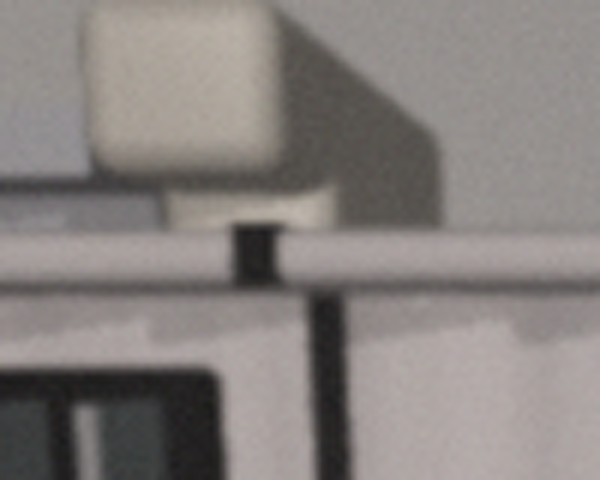

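```bash
python3 - <<'E'
from h import *
for n in("w4","w5","w6"):
    P=cloud(dict(np.load(n+".npz"))); print(n,P[72:75,130:160,2].mean(),P[72:75,480:520,2].mean(),np.median(P[215:230,170:240,2]),np.median(P[215:230,380:450,2]))
for n in("top","scene"):
    a=np.load(n+"0.npz")["frame"].astype(int); im=get_image(n); b=im["frame"].astype(int)
    for k,(s,e) in {"teal":((0,60,60),(60,130,130))}.items():
        for f in(a,b):
            m=(f[...,0]<60)&(f[...,1]-f[...,0]>40)&(abs(f[...,1]-f[...,2])<40); v,u=np.where(m); print(n,len(v),u.mean(),v.mean())
print(read_state()["joint_vel"].round(4))
E
```

```text
w4 97.60935749790428 97.47703706477101 74.4596526298887 74.48268265338643
w5 97.75366128573374 96.89011061176855 74.66687204584434 73.9898647197774
w6 97.7354014853766 96.7131448636309 74.6104551772982 73.88097692905039
top 2361 368.0677678949598 177.98814061838203
top 2353 368.3816404589885 176.8886527836804
scene 1894 377.98785638859556 208.85902851108764
scene 1875 373.1808 209.1344
[ 0.0009 -0.0012  0.0015  0.0007 -0.0007 -0.0001]
```

```bash

python3 -m jog '[[[0,-0.004,0],[-0.0025,0.0004,0],1],[[0,-0.004,0],[-0.005,0.0007,0],1],[[0,-0.004,0],[-0.005,0.0007,0],1],[[0,-0.004,0],[-0.005,0.0007,0],1],[[0,-0.004,0],[-0.005,0.0007,0],1]]'
python3 - <<'E'
from h import *
im=get_image("wrist"); P=cloud(im); ex=np.array([np.cos(np.radians(81.6)),np.sin(np.radians(81.6))])
print(P[72:75,130:160,2].mean(),P[72:75,480:520,2].mean(),np.median(P[215:230,170:240,2]),np.median(P[215:230,380:450,2]))
g=im["frame"].astype(int).sum(2)
for r,h in((72,98),(73,98)):
    s=g[r,234:270]; b=np.clip(np.median(s)-s-150,0,None); c=234+(b*np.arange(36)).sum()/b.sum(); print(r,c,plane(im,[[c,r]],h)[0,:2]@ex)
print([(P[60,c,:2]@ex).round(1) for c in range(256,270,3)])
f=get_image("scene")["frame"]; cv2.imwrite("pics/s7.png",f[:,:,::-1])
E
```

```text
clock: 13.8
position: [513.9, -199.1, 79.5]
ee_rot: [0.997, -0.072, -0.0, 0.005]
contact_force: [0.4, 6.1, 5.8]
gripper_width: 8.4
grasp_force: 61.0
98.96621536043793 99.45929404602506 74.46515471318992 74.367269903248
72 242.0264998159735 -96.0098265545363
73 242.02836879432624 -95.99204118380113
[np.float64(-96.2), np.float64(-96.2), np.float64(-96.1), np.float64(-96.2), np.float64(-96.1)]
```

View pics/s7.png

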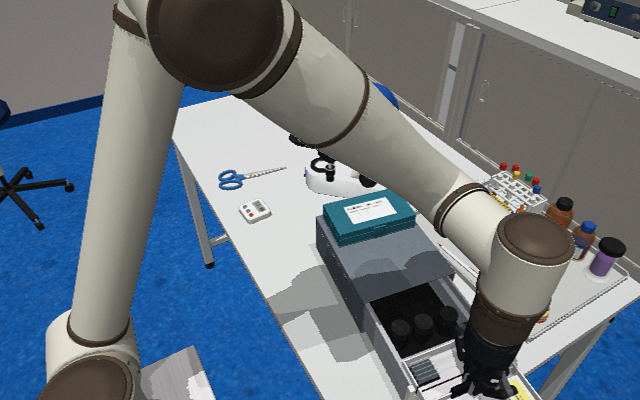

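The scene view shows the slide box (368,215), timer (255,210) and scissors (250,178) where they started. The drawer is open and the tray is held. The tray reads level, and its line is about 0.2 mm from the plane of the drawer face, so I am handing in.

```bash
python3 -c "
from bench import job_done
print(job_done())"
```

```text
the job is handed in; nothing more can be done
None
```

The drawer is fully open against its stop, and the tray is still gripped and level with its line about 0.2 mm from the drawer front's outer face; the job was handed in just after 13.8 s on the clock, with no verdict returned.

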